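Set the camera's filter ring to the yellow mark and release the shutter

ROBOT

A 6-joint arm with a two-finger parallel gripper is mounted at the origin on a cart in front of the work surface, level with it; the furniture and walls round the work are solid. World frame = base frame: x ahead of the robot, y to its left, z up, the work surface at z = 0. Lengths are in m, angles in rad, forces in N, time in s.
With the tool pointing down it reaches from about 0.25 to 0.725 m from the base axis. Payload 4 kg.
Tool frame: the origin (TCP) lies between the finger pads; the fingertips stand 8 mm ahead of it and the grasp point (between the pads) lies 11 mm behind it (bot.tip_reach is the distance from the TCP to the fingertips, in m); z points along the fingers, y is the line along which they close (so a half turn about z gives the same grasp; the last joint's range is limited). The gripper opens to 85 mm and grips with 20 to 120 N. Pads are 22 mm wide; open, the fingers measure 114 mm over their backs; the gripper's body (76 mm by 85 mm) begins 54 mm behind the grasp point. The pads swing forward as they close: fully open they stand 13 mm farther back than shut.
Start: joints at [1.295, 0.241, 0.005, 1.335, 0, 1.571], TCP at [0.136, 0.481, 0.239] pointing down, gripper open.
Joint ranges: [-2.72, 2.72], [-1.05, 1.87], [-1.09, 1.28], [-1.99, 2.15], [-1.42, 1.44], [-3.14, 3.14]. Speed limits (rad/s): [2.79, 2.79, 3.14, 3.14, 3.14, 3.14].

INTERFACE

Orientations are given as a unit quaternion [x, y, z, w].
In Python, from workcell import bot gives the robot as it stands.
- The arm moves only by the tool move_arm, never from a script. Its argument "deltas" is a list of rows, each a list of 7 numbers: the opening, from 0 (shut) to 1 (fully open), then the shift along the tool's x, y, z in mm, then the turn, a rotation vector about the tool's x, y, z in degrees. In form: [[gripper, tx, ty, tz, ax, ay, az], ...]. A call has 1 to 10 rows; each row shifts and turns the commanded pose from where the row before left it, along the tool's axes as they then stand; what a row does not reach is not made up. A row lasts 1/12 s, in which the tool goes at most 41.7 mm and 7.16 degrees, less where a joint would pass 70% of its speed; a pose out of reach is approached as far as the arm can. A call is refused whole if a number of a shift passes 41.7 or a number of a turn 7.16, either way. A call with a gripper value outside its range is refused whole. The fingers move at their own pace and stop on an object; the grip force is fixed at half the most. Time passes only in rows, so rows that do not move let the fingers close. It gives the time, the measured TCP pose, the force, the opening and the grip force at its end, in the units of the state.
- bot.get_obs(): the state, without advancing time (a new reading comes with each control period).
- bot.camera(name): name is "scene" or "side" or "wrist"; returns the picture (400x640x3 uint8, blue, green, red); there is no depth.
- bot.calibration(name): a dict with "K" (3x3 intrinsics, pixels), "position" and "orientation" of the camera in the world. Camera axes: x right, y down, z forward; pixel columns grow to the right and rows downward; lengths in m; the calibration is good to about 2 mm. A picture is of the moment at which its call begins: read the wrist's pose just before it. calibration takes no time and is no camera call; for the wrist camera it gives the pose at the moment of the call.
- bot.job_done(): hands the job in; it is judged then, once.
Trained networks look in the newest picture that a camera, given by its name, has taken for a name from the list of things; names that differ only in an ending like _2 or _b are one class to them, and where a whole thing is asked for, a point or a joint stands for the part that bears it (a point fixed in the world has none). Each returns a list of dicts, best first, with "conf" (0 to 1); they miss things now and then, are a little off and sometimes report something else, mostly with a low value. They report only what shows in the picture. A call takes as long as a camera call.
- bot.outline_of(query, camera): "pixels" (400x640 bool, what is visible of it) and "rect" ([left, top, width, height] in pixels, round what is visible of it).
The state is a dict: "clock": time; "joint_pos": joint angles; "joint_vel": joint speeds; "tau": joint torques, N m; "eef_pos": TCP position; "tool_rot": TCP orientation; "ft_force": force on the tool from outside, world axes, zero at the start; "ft_torque": the same for the moment, N m; "grip_width": finger opening in m; "grasp_force": force on a finger pad.
Only numpy, scipy, OpenCV 4.12 (cv2) and the standard library are available. Lean on these libraries where they do the work, as an engineer would, in place of code of your own. Each camera call takes 0.05 s, during which the arm holds its last target. There are 200 camera calls.

TASK

On the camera test stand, push the filter ring's upright red tab around its arc until the ring's red pointer stands within the width of the yellow rider on the scale. Then press the green release button on the blue box all the way down and let it come back up, and leave the robot clear of everything. Only push: do not grip the tab between the fingers, do not press the button before the ring is set, and leave the yellow rider and the loose things on the bench where they are.

Things in the scene. Friction and masses are not known exactly. Their poses are not given: they have to be found in the camera images.
- test_stand: fixed camera stand: square grey base 140x140x34 mm, drone camera on its back in the middle, four posts, on top a white annular scale plate, 176 mm diameter, top at height 90 mm. Origin: centre of the underside, on the ring's vertical axis; z up, x to the stand's back, y to its left; the scale lies on the front (-x) half. Position and yaw vary
- ring_lever (a joint): angle (rad) of the black filter ring, 94 mm diameter, 12 mm high on the scale plate: 0 with the lever to the stand's front (-x), positive towards its right (-y), counter-clockwise from above. Range -1.25 to 1.25. Starts at 0.6 to 1.0; the rider lies 0.4 to 1.9 rad away in the negative direction. Dry friction, about 2 N at the tab, no spring: stays where left
- tab_mid (a point): centre of the upright red tab on the lever, 65 mm from the ring's axis, 115 mm above the bench. The tab is 18 mm long along the radius, 8 mm thick along the arc, and stands from 98 to 132 mm above the bench; push on one flat side; loading both sides (halves) with over 3 N at once counts as gripping. Under it is the black lever bar (12 mm wide, top at 98 mm)
- pointer_tip (a point): outer end of the small red pointer (3 mm wide) at the end of the lever, 81 mm from the ring's axis, 94 mm above the bench
- yellow_mark (a point): where the pointer tip must stand: on the centre line of the yellow rider, 81 mm from the ring's axis, 94 mm above the bench. The rider is a clip 10 mm wide along the arc on the plate's rim, 82 to 95 mm from the axis, top at 94 mm, at -0.9 to 0.2 rad (angles as for ring_lever). Stiff, but shifts if struck, and must not be
- release (a joint): travel of the green push button, m: 0 up, 0.006 fully down; sprung, 4 N fully down, comes back up by itself
- release_top (a point): centre of the top of the green button (34 mm diameter), which faces up, in a low black collar on a blue box (70x90 mm, 44 mm high) that is fixed to the bench
- blue_blower: bystander to leave alone: blue rubber air blower standing upright, 54x54x86 mm; origin at the centre of its underside
- battery: bystander to leave alone: black drone battery lying flat, 42x102x37 mm; origin at the centre of its underside
- motor: bystander to leave alone: white brushless motor, 28 dia. x 25 mm; origin at the centre of its underside
- red_driver: bystander to leave alone: red screwdriver lying flat, 174x18x18 mm; origin at the centre of its underside
- flux_jar: bystander to leave alone: cream jar with a black cap, 49 dia. x 32 mm; origin at the centre of its underside
- solder_spool: bystander to leave alone: spool with black flanges, 54 dia. x 30 mm; origin at the centre of its underside
- cutters: bystander to leave alone: red-handled side cutters lying flat, 140x49x15 mm; origin at the centre of its underside

How it is judged:
On the way, in this order (a step that is already met when the one before it is completed fails the run):
1. the pointer rests on the yellow mark (horizontal distance between pointer_tip and yellow_mark below 0.005 m and velocity of joint ring_lever between -0.03 and 0.03 rad/s), for 0.3 s.
2. the green button is pressed all the way down (value of joint release above 0.005 m), for 0.1 s.
At the end, for the whole second after the job is handed in: the red pointer's tip stands within 5 mm (horizontally) of the centre of the yellow rider with the ring at rest, the green button is back up (within 1 mm), the rider is within 6 mm and every loose thing within 20 mm of where it was (all of step 1 and value of joint release below 0.001 m and distance of yellow_mark from where it was at the start of the episode below 0.006 m and distance of each of blue_blower, battery, motor, red_driver, flux_jar, solder_spool, cutters from where it was at the start of the episode below 0.02 m); the robot touches nothing.
It fails at once if the tab is gripped: both of its halves loaded by the fingers at once, more than 3 N each (contact force between the fingers and tab_left above 3 N and contact force between the fingers and tab_right above 3 N).
It fails at once if the button is pressed (more than 3 mm) while the pointer is off the mark (value of joint release above 0.003 m and horizontal distance between pointer_tip and yellow_mark above 0.006 m).
It fails at once if the yellow rider is shifted by more than 6 mm (distance of yellow_mark from where it was at the start of the episode above 0.006 m).
It fails at once if a loose thing is moved or lifted by more than 20 mm (distance of any of blue_blower, battery, motor, red_driver, flux_jar, solder_spool, cutters from where it was at the start of the episode above 0.02 m).
It also fails if it takes over 48 s, if anything falls off the work surface, if the arm or the gripper's body presses on something with over 40 N, if the wrist force passes 120 N, or if a joint passes its speed limit or range.

## Working session

There is one attempt and no reset: what is moved stays moved. The work goes in short steps, Python scripts to look and compute and a tool call to move; the robot and the scene stay as the last step left them, time stands still between calls to the robot, and variables do not carry over. Pictures are saved under pics/ and viewed, at most 10 in all, crops included, and the job is handed in when it is done.

Besides the shell and the picture viewer there is one more tool, called after "Emit:" by a JSON object that holds its "op" and its "data". move_arm: Moves the arm, as the interface text tells. Its arguments: {"type":"object","properties":{"deltas":{"type":"array","items":{"type":"array","items":{"type":"number"}}}},"required":["deltas"]}

```bash
mkdir -p pics; python3 - <<'E'
from workcell import bot
import cv2,numpy as np
o=bot.get_obs();print(o['clock'],o['eef_pos'],o['tool_rot'],o['grip_width'])
for c in("scene","side"):
    im=bot.camera(c);cv2.imwrite(f"pics/{c}0.png",im)
    k=bot.calibration(c);print(c,np.round(k['K'],1).tolist(),np.round(k['position'],4),np.round(k['orientation'],4))
    for q in("test_stand","ring_lever","pointer_tip","tab_mid","yellow_mark","release_top","release"):
        for d in bot.outline_of(q,c)[:2]:
            v,u=np.nonzero(d['pixels']);print(q,round(d['conf'],2),d['rect'],u.mean().round(1),v.mean().round(1))
E
```

```text
0.0 [0.13599205 0.48051507 0.2384112 ] [ 1.37470576e-01  9.90505295e-01 -1.04056690e-03 -1.36992821e-04] 0.08576646077611233
scene [[474.8, 0.0, 317.4], [0.0, 474.8, 204.5], [0.0, 0.0, 1.0]] [-0.4812  0.627   1.1634] [-0.4246  0.8023 -0.3673  0.2028]
test_stand 0.72 [355.1, 176.2, 41.3, 41.9] 378.6 196.1
ring_lever 0.58 [369.9, 173.8, 23.0, 15.6] 383.0 183.2
pointer_tip 0.56 [371.8, 175.9, 22.2, 13.5] 383.0 183.5
tab_mid 0.73 [371.7, 174.0, 21.5, 15.0] 382.6 183.3
release 0.42 [306.6, 214.4, 7.2, 11.8] 310.1 220.7
release 0.21 [371.2, 174.9, 18.4, 14.7] 382.6 183.6
side [[469.6, 0.0, 316.2], [0.0, 469.6, 194.6], [0.0, 0.0, 1.0]] [ 0.0436 -1.2596  1.0362] [ 0.8689 -0.1917  0.0952 -0.4463]
test_stand 0.62 [305.9, 228.5, 61.1, 57.7] 338.2 256.2
ring_lever 0.88 [323.7, 234.1, 32.0, 25.1] 338.6 245.5
pointer_tip 0.69 [321.6, 234.7, 31.6, 27.2] 337.9 245.7
tab_mid 0.74 [321.1, 233.2, 32.0, 33.4] 337.8 245.7
release 0.38 [294.5, 194.8, 10.4, 9.7] 300.4 198.0
```

```bash
python3 - <<'E'
import cv2,numpy as np
a=cv2.imread("pics/scene0.png")[120:290,230:470];b=cv2.imread("pics/side0.png")[150:320,220:460]
cv2.imwrite("pics/m.png",np.vstack([cv2.resize(x,(800,567//2*2*800//800),interpolation=2)[:566] for x in(a,b)])[:1132])
m=cv2.imread("pics/m.png");cv2.imwrite("pics/m2.png",cv2.resize(m,(424,600)))
cv2.imwrite("pics/a.png",cv2.resize(a,(800,566),interpolation=2));cv2.imwrite("pics/b.png",cv2.resize(b,(800,566),interpolation=2))
E
```

```text
(no output)
```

View pics/a.png

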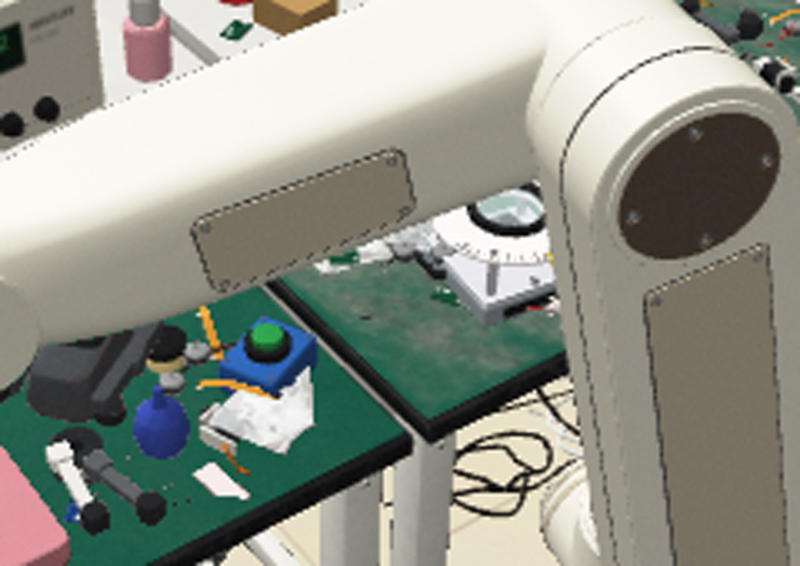

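View pics/b.png

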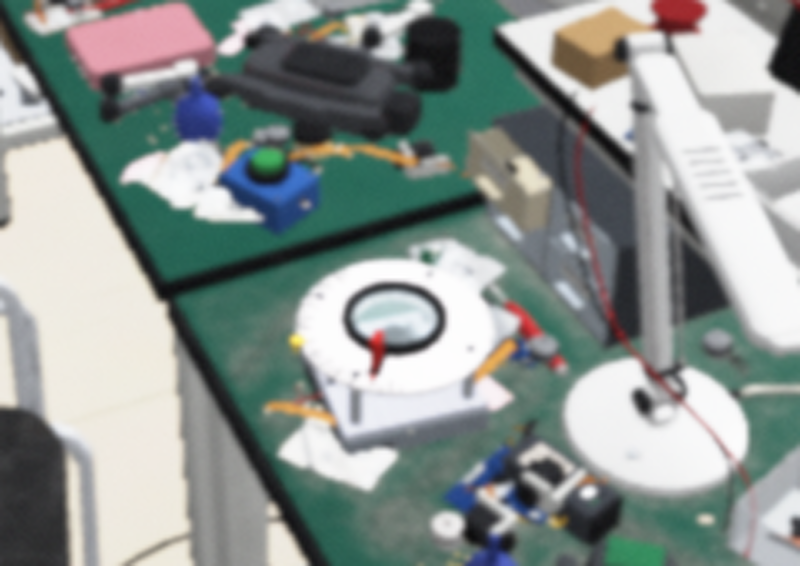

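```bash
cat > h.py <<'E'
from workcell import bot
import numpy as np
from scipy.spatial.transform import Rotation as R
def ray(c,uv,z,cal=None):
    k=cal or bot.calibration(c);uv=np.atleast_2d(uv)
    d=np.c_[uv,np.ones(len(uv))]@np.linalg.inv(k['K']).T@R.from_quat(k['orientation']).as_matrix().T
    p=np.array(k['position']);return p+d*((z-p[2])/d[:,2])[:,None]
def proj(P,cal):
    q=(np.atleast_2d(P)-cal['position'])@R.from_quat(cal['orientation']).as_matrix()@cal['K'].T
    return q[:,:2]/q[:,2:]
E
python3 - <<'E'
from h import *
f=lambda u,v:(220+u*.3,150+v*.3)
for n,p,z in(("ring",(395,317),.102),("plateL",(297,322),.09),("plateR",(495,325),.09),("plateTop",(392,259),.09),("plateBot",(398,391),.09),("tabtop",(380,333),.132),("tip",(377,376),.094),("rider",(297,341),.094),("button",(268,156),.055)):
    print(n,ray("side",f(*p),z)[0].round(3))
# distance button cross-check
print(ray("scene",(230+268*.3,120+332*.3),.055).round(3), ray("scene",(230+510*.3,120+212*.3),.102).round(3))
w=bot.calibration("wrist");o=bot.get_obs()
T=R.from_quat(o['tool_rot']);print(T.as_matrix().round(3));print("cam in tool",T.inv().apply(np.array(w['position'])-o['eef_pos']).round(4),(T.inv()*R.from_quat(w['orientation'])).as_matrix().round(3),w['K'])
E
```

```text
ring [ 0.535 -0.337  0.102]
plateL [ 0.459 -0.294  0.09 ]
plateR [ 0.618 -0.373  0.09 ]
plateTop [ 0.576 -0.252  0.09 ]
plateBot [ 0.501 -0.411  0.09 ]
tabtop [ 0.499 -0.38   0.132]
tip [ 0.491 -0.39   0.094]
rider [ 0.447 -0.321  0.094]
button [ 0.553 -0.005  0.055]
[[ 0.556 -0.022  0.055]] [[ 0.524 -0.317  0.102]]
[[-0.962  0.272  0.   ]
 [ 0.272  0.962  0.   ]
 [ 0.     0.    -1.   ]]
cam in tool [ 0.0659  0.0011 -0.1343] [[ 0.    -0.965 -0.261]
 [ 1.     0.     0.   ]
 [-0.    -0.261  0.965]] [[310.11330959   0.         317.2421614 ]
 [  0.         310.11330959 198.34835198]
 [  0.           0.           1.        ]]
```

```bash
python3 - <<'E'
from h import *
f=lambda u,v:(220+u*.3,150+v*.3)
print(ray("side",[f(565,420),f(748,440),f(655,490),f(650,370)],0.01).round(3))
import cv2
b=cv2.imread("pics/side0.png")[60:360,280:600];cv2.imwrite("pics/c.png",cv2.resize(b,(640,600)))
E
```

```text
[[ 0.66  -0.436  0.01 ]
 [ 0.794 -0.526  0.01 ]
 [ 0.686 -0.539  0.01 ]
 [ 0.766 -0.414  0.01 ]]
```

View pics/c.png

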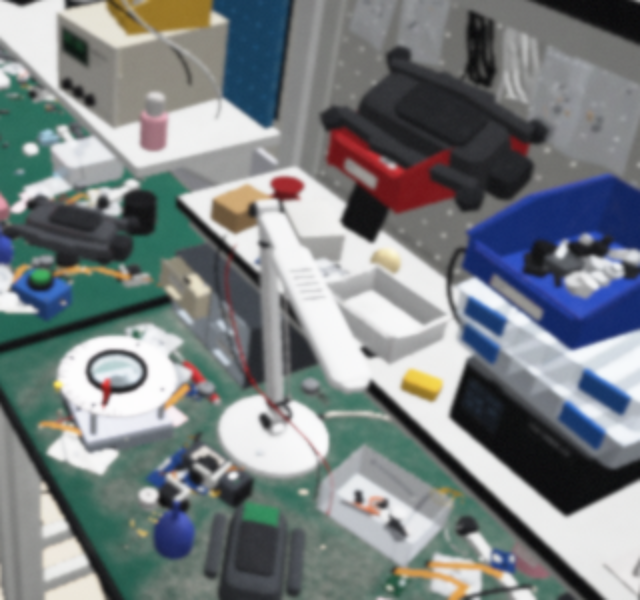

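Emit:
{"op": "move_arm", "data": {"deltas": [[0,-25,-29,0,0,0,0],[0,-25,-29,0,0,0,0],[0,-25,-29,0,0,0,0],[0,-25,-29,0,0,0,0],[0,-25,-29,0,0,0,0],[0,-25,-29,0,0,0,0],[0,-25,-29,0,0,0,0],[0,-25,-29,0,0,0,0],[0,-25,-29,0,0,0,0],[0,-25,-29,0,0,0,0]]}}

```text
clock: 1.63
eef_pos: [0.2981, 0.1323, 0.2397]
tool_rot: [0.137, 0.991, 0.0, 0.001]
ft_force: [0.5, 0.9, -0.5]
grip_width: -0.0001
grasp_force: 0.0
```

Emit:
{"op": "move_arm", "data": {"deltas": [[0,-26,-31,0,0,0,0],[0,-26,-31,0,0,0,0],[0,-26,-31,0,0,0,0],[0,-26,-31,0,0,0,0],[0,-26,-31,0,0,0,0],[0,-26,-31,0,0,0,0],[0,-26,-31,0,0,0,0],[0,-26,-31,0,0,0,0],[0,-26,-31,0,0,0,0],[0,-26,-31,0,0,0,0]]}}

```text
clock: 2.47
eef_pos: [0.4639, -0.2373, 0.2393]
tool_rot: [0.138, 0.99, 0.0, 0.0]
ft_force: [1.2, 1.5, 0.5]
grip_width: -0.0001
grasp_force: 0.0
```

Emit:
{"op": "move_arm", "data": {"deltas": [[0,-26,-31,0,0,0,0],[0,-26,-31,0,0,0,0],[0,-26,-31,0,0,0,0],[0,-26,-31,0,0,0,0],[0,-22,-25,0,0,0,0],[0,0,0,0,0,0,0]]}}

```text
clock: 2.97
eef_pos: [0.5452, -0.4184, 0.2344]
tool_rot: [0.14, 0.99, -0.0, -0.001]
ft_force: [-0.9, 1.1, -1.0]
grip_width: -0.0001
grasp_force: 0.0
```

```bash
python3 - <<'E'
from h import *
import cv2,json
o=bot.get_obs();cal=bot.calibration("wrist")
im=bot.camera("wrist");cv2.imwrite("pics/w1.png",im);print(o['clock'],o['eef_pos'],o['joint_pos'],cal['position'])
json.dump({k:np.array(v).tolist() for k,v in cal.items()},open("w1.json","w"))
for q in("ring_lever","yellow_mark"):
    for d in bot.outline_of(q,"wrist")[:2]: print(q,d['conf'],d['rect'])
h=cv2.cvtColor(im,cv2.COLOR_BGR2HSV)
for n,m in(("red",((h[...,0]<8)|(h[...,0]>172))&(h[...,1]>150)&(h[...,2]>80)),("yel",(h[...,0]>20)&(h[...,0]<34)&(h[...,1]>150)&(h[...,2]>120))):
    k,l,s,c=cv2.connectedComponentsWithStats(m.astype('uint8'))
    for i in range(1,k):
        if s[i,4]>15:print(n,s[i],c[i].round(1))
E
```

```text
2.9667 [ 0.545159   -0.41844519  0.234393  ] [-6.54042925e-01  6.45056479e-01  6.15456338e-01  1.54326641e+00
 -1.40840063e-03 -3.73821697e-01] [ 0.48248666 -0.39921445  0.36887804]
ring_lever 0.88 [334.2, 94.7, 139.9, 115.2]
ring_lever 0.18 [216.6, 202.7, 88.9, 75.8]
yellow_mark 0.81 [395.7, 37.3, 19.3, 16.4]
red [341 115  22  16 191] [351.5 122.4]
red [407 252  54  20 349] [431.7 261.8]
red [ 50 303   7  16  53] [ 52.8 311.2]
yel [400  36  13  17 169] [406.4  43.9]
yel [204 155   6   8  21] [206.7 158.9]
yel [   9  181   25   73 1132] [ 21.1 216.9]
```

View pics/w1.png

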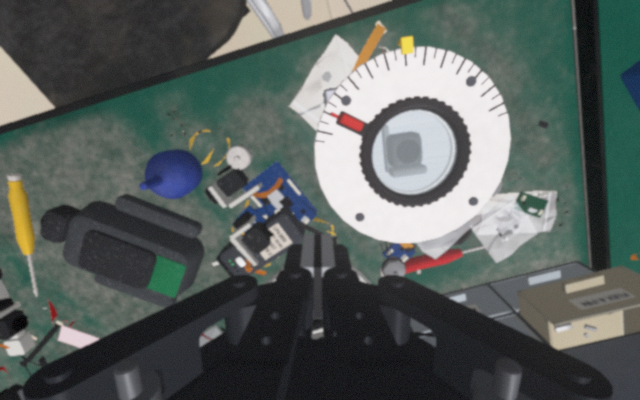

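```bash
cat > loc.py <<'E'
from h import *
import cv2
from scipy.optimize import least_squares
def locate(im,cal,tab=True):
    h=cv2.cvtColor(im,cv2.COLOR_BGR2HSV);H,S,V=cv2.split(h)
    w=((S<50)&(V>175)).astype('uint8')
    k,l,s,c=cv2.connectedComponentsWithStats(cv2.morphologyEx(w,cv2.MORPH_OPEN,np.ones((5,5))))
    out={}
    i=1+np.argmax(s[1:,4]);cn=max(cv2.findContours((l==i).astype('uint8'),0,1)[0],key=len)[:,0,:]
    P=ray(None,cn,.09,cal)[:,:2]
    r=least_squares(lambda x:np.hypot(*(P-x).T)-.088,P.mean(0)+[.0,0],loss='soft_l1',f_scale=.001)
    out['c']=C=r.x;out['rms']=np.median(abs(r.fun))
    def ang(p):return np.degrees(np.arctan2(*(p-C)[::-1]))%360
    uu,vv=np.meshgrid(range(640),range(400));G=ray(None,np.c_[uu.ravel(),vv.ravel()],.094,cal)[:,:2].reshape(400,640,2)
    rad=np.hypot(*(G-C).transpose(2,0,1))
    y=(H>20)&(H<34)&(S>120)&(V>120)&(rad>.076)&(rad<.1)
    out['rider']=G[y].mean(0);out['rid_ang']=ang(out['rider']);out['rid_r']=np.hypot(*(out['rider']-C))
    rd=((H<8)|(H>172))&(S>130)&(V>70)
    p=rd&(rad>.074)&(rad<.083)
    out['n']=int(p.sum())
    if p.any(): out['ptr_ang']=ang(G[p].mean(0))
    Gt=C+(G-C) # tab top plane
    T=ray(None,np.c_[uu.ravel(),vv.ravel()],.132,cal)[:,:2].reshape(400,640,2)
    t=rd&(np.hypot(*(T-C).transpose(2,0,1))<.078)&(np.hypot(*(T-C).transpose(2,0,1))>.052)
    if t.any(): out['tab_ang']=ang(T[t].mean(0));out['tab']=T[t].mean(0)
    return out
E
python3 - <<'E'
from loc import *;import json
cal={k:np.array(v) for k,v in json.load(open("w1.json")).items()}
im=cv2.imread("pics/w1.png")
print(locate(im,cal))
cv2.imwrite("pics/w1c.png",cv2.resize(im[20:220,290:530],(720,600),interpolation=2))
E
```

```text
{'c': array([ 0.54277823, -0.32625493]), 'rms': np.float64(0.0052833606542718875), 'rider': array([ 0.45569383, -0.31944532]), 'rid_ang': np.float64(175.52882330538418), 'rid_r': np.float64(0.08735023658981525), 'n': 27, 'ptr_ang': np.float64(225.27247763143504), 'tab_ang': np.float64(246.48563113910393), 'tab': array([ 0.52623412, -0.36427769])}
```

View pics/w1c.png

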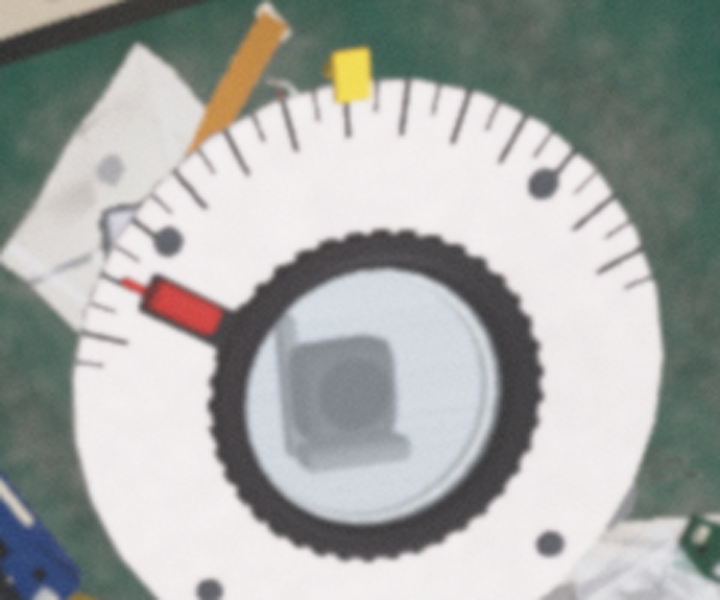

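```bash
python3 - <<'E'
s=open('loc.py').read()
a=s.index("    r=least_squares");b=s.index("    def ang")
s=s[:a]+"""    x=np.array([.5365,-.331])
    for g in(.012,.006,.003,.003):
        Q=P[abs(np.hypot(*(P-x).T)-.088)<g]
        r=least_squares(lambda x:np.hypot(*(Q-x).T)-.088,x,loss='soft_l1',f_scale=.0005);x=r.x
    out['c']=C=x;out['rms']=(np.median(abs(r.fun)),len(Q))
"""+s[b:]
open('loc.py','w').write(s)
E
python3 - <<'E'
from loc import *;import json
cal={k:np.array(v) for k,v in json.load(open("w1.json")).items()}
L=locate(cv2.imread("pics/w1.png"),cal)
for k,v in L.items():print(k,np.round(v,4))
f=lambda u,v:(290+u/3,20+v/3)
C=L['c']
for n,p in(("tip",(124,283)),("r_out",(349,51)),("r_in",(353,100))):
    q=ray(None,f(*p),.094,cal)[0,:2]-C;print(n,np.hypot(*q),np.degrees(np.arctan2(*q[::-1]))%360)
P=ray(None,[f(*p) for p in((74,370),(662,350),(420,79),(105,260),(640,260),(90,300),(480,93))],.09,cal)[:,:2];print(np.hypot(*(P-C).T))
E
```

```text
c [ 0.5381 -0.3278]
rms [1.20e-03 4.63e+02]
rider [ 0.4532 -0.3178]
rid_ang 173.2864
rid_r 0.0855
n 7
ptr_ang 227.9023
tab_ang 227.9678
tab [ 0.4941 -0.3765]
tip 0.07990612844577215 228.34594815522414
r_out 0.09547568444456715 171.40460969189547
r_in 0.0832186503745805 171.1268336314457
[0.0869343  0.08820111 0.08900493 0.08757698 0.08668565 0.0869643
 0.08880114]
```

Emit:
{"op": "move_arm", "data": {"deltas": [[0,28,11,0,0,0,0],[0,0,0,29,0,0,6.5],[0,0,0,29,0,0,6.5],[0,0,0,29,0,0,6.5],[0,0,0,29,0,0,6.5],[0,0,0,0,0,0,0],[0,0,0,0,0,0,0]]}}

```text
clock: 3.7
eef_pos: [0.519, -0.3925, 0.1232]
tool_rot: [0.355, 0.935, 0.001, -0.002]
ft_force: [1.1, 0.6, 1.2]
grip_width: 0.0006
grasp_force: 0.0
```

```bash
python3 - <<'E'
from h import *
o=bot.get_obs();print(o['clock'],o['eef_pos'],o['joint_pos'].round(2) if hasattr(o['joint_pos'],'round') else o['joint_pos'])
X=R.from_quat(o['tool_rot']).as_matrix()[:,0];print(X,np.degrees(np.arctan2(X[1],X[0])))
import cv2;cv2.imwrite("pics/w2.png",bot.camera("wrist"))
E
```

```text
3.7 [ 0.51900148 -0.3924679   0.12320651] [-0.65  0.61  0.26  1.23  0.    0.08]
[-0.74820198  0.66346272  0.00331832] 138.43522312894416
```

View pics/w2.png

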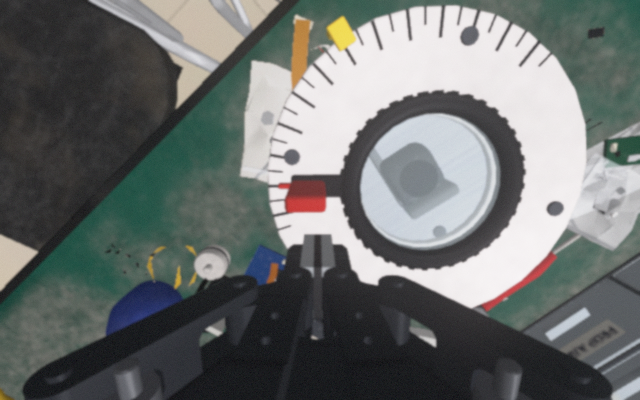

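Emit:
{"op": "move_arm", "data": {"deltas": [[0,0,-4,6,0,0,0],[0,5,0,0,0,0,0],[0,4,0,0,0,0,0],[0,3,0,0,0,0,0],[0,0,0,0,0,0,0],[0,0,0,0,0,0,0]]}}

```text
clock: 4.25
eef_pos: [0.5086, -0.3896, 0.1179]
tool_rot: [0.357, 0.934, -0.0, 0.0]
ft_force: [-0.1, -0.1, 0.8]
grip_width: -0.0
grasp_force: 0.0
```

```bash
cat > st.py <<'E'
from loc import *;import sys
o=bot.get_obs();cal=bot.calibration("wrist");im=bot.camera("wrist");cv2.imwrite("pics/%s.png"%sys.argv[1],im)
L=locate(im,cal)
for k,v in L.items():print(k,np.round(v,4),end='; ')
C=np.array([.538,-.328]);q=o['eef_pos'][:2]-C;X=R.from_quat(o['tool_rot']).as_matrix()[:,0]
print('\nclock',o['clock'],'tcp r',np.hypot(*q),'ang',np.degrees(np.arctan2(*q[::-1]))%360,'z',o['eef_pos'][2],'leverframe',np.degrees(np.arctan2(X[1],X[0]))+90,o['ft_force'])
E
python3 st.py w3
```

```text
c [ 0.5383 -0.3288]; rms [1.00e-03 6.58e+02]; rider [ 0.4489 -0.3142]; rid_ang 170.7641; rid_r 0.0906; n 133; ptr_ang 234.3337; tab_ang 222.9294; tab [ 0.4906 -0.3732]; 
clock 4.25 tcp r 0.06822708852178497 ang 244.47971765673537 z 0.11793524672336793 leverframe 228.21025048087103 [-0.11031953 -0.10863234  0.82357555]
```

Emit:
{"op": "move_arm", "data": {"deltas": [[0,3.4,-0.8,0,0,0,3],[0,3.4,-0.8,0,0,0,3],[0,3.4,-0.8,0,0,0,3],[0,3.4,-0.8,0,0,0,3],[0,3.4,-0.8,0,0,0,3],[0,3.4,-0.8,0,0,0,3],[0,3.4,-0.8,0,0,0,3],[0,3.4,-0.8,0,0,0,3],[0,3.4,-0.8,0,0,0,3],[0,3.4,-0.8,0,0,0,3]]}}

```text
clock: 5.13
eef_pos: [0.483, -0.3677, 0.1176]
tool_rot: [0.588, 0.809, -0.001, 0.001]
ft_force: [-1.0, -3.2, 0.0]
grip_width: 0.0003
grasp_force: 1.1
```

```bash
python3 st.py w4
```

```text
c [ 0.5378 -0.3286]; rms [9.00e-04 6.79e+02]; rider [ 0.4491 -0.3137]; rid_ang 170.4407; rid_r 0.09; n 276; ptr_ang 210.8591; tab_ang 192.5158; tab [ 0.4924 -0.3387]; 
clock 5.1333 tcp r 0.0678618391206485 ang 215.8407676474858 z 0.11761520137759257 leverframe 198.01350365005118 [-0.96905498 -3.15814005  0.00562219]
```

View pics/w4.png

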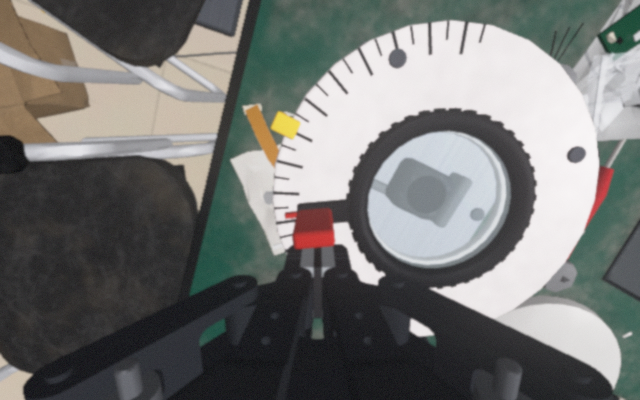

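```bash
python3 - <<'E'
s=open('loc.py').read()
s=s.replace("    p=rd&(rad>.074)","    rd=rd&(rad<.12);thin=(rd.astype('uint8')-cv2.morphologyEx(rd.astype('uint8'),cv2.MORPH_OPEN,np.ones((7,7))))>0\n    p=thin&(rad>.074)")
s=s.replace("['ptr_ang']=ang(G[p].mean(0))","['ptr_ang']=ang(G[p].mean(0));out['ppx']=(uu[p].mean(),vv[p].mean());out['rpx']=(uu[y].mean(),vv[y].mean())")
open('loc.py','w').write(s)
E
python3 - <<'E'
from loc import *
# poses at earlier frames not stored; arm has not moved since w4
L=locate(cv2.imread("pics/w4.png"),bot.calibration("wrist"))
print({k:np.round(v,3) for k,v in L.items()})
E
```

```text
{'c': array([ 0.538, -0.328]), 'rms': array([1.00e-03, 6.76e+02]), 'rider': array([ 0.449, -0.313]), 'rid_ang': np.float64(170.398), 'rid_r': np.float64(0.09), 'n': np.int64(75), 'ptr_ang': np.float64(207.105), 'ppx': array([360.307, 217.08 ]), 'rpx': array([284.492, 124.712]), 'tab_ang': np.float64(192.633), 'tab': array([ 0.492, -0.338])}
```

```bash
sed -i "s/rd=rd&(rad<.12)/rd=rd\&(rad<.12)\&(G[...,0]<C[0]-.02)/" loc.py; python3 - <<'E'
from loc import *
L=locate(cv2.imread("pics/w4.png"),bot.calibration("wrist"))
print({k:np.round(v,3) for k,v in L.items()})
q=ray(None,[(286.5,214.5),(290,215)],.094,bot.calibration("wrist"))[:,:2]-L['c'];print(np.hypot(*q.T),np.degrees(np.arctan2(q[:,1],q[:,0]))%360)
E
```

```text
{'c': array([ 0.538, -0.328]), 'rms': array([1.00e-03, 6.76e+02]), 'rider': array([ 0.449, -0.313]), 'rid_ang': np.float64(170.398), 'rid_r': np.float64(0.09), 'n': np.int64(58), 'ptr_ang': np.float64(203.293), 'ppx': array([292.69 , 218.138]), 'rpx': array([284.492, 124.712]), 'tab_ang': np.float64(197.029), 'tab': array([ 0.475, -0.347])}
[0.08024329 0.07839935] [201.58053741 201.87129246]
```

Emit:
{"op": "move_arm", "data": {"deltas": [[0,3.4,-1.0,0,0,0,3],[0,3.4,-1.0,0,0,0,3],[0,3.4,-1.0,0,0,0,3],[0,3.4,-1.0,0,0,0,3],[0,3.4,-1.0,0,0,0,3],[0,3.4,-1.0,0,0,0,3],[0,3.4,-1.0,0,0,0,3],[0,2.3,-0.7,0,0,0,2],[0,0,0,0,0,0,0],[0,0,0,0,0,0,0]]}}

```text
clock: 6.02
eef_pos: [0.4719, -0.3421, 0.1175]
tool_rot: [0.736, 0.677, 0.0, 0.0]
ft_force: [-0.3, -0.3, 1.2]
grip_width: -0.0
grasp_force: 0.4
```

```bash
python3 st.py w5; python3 -c "
import cv2;cv2.imwrite('pics/w5c.png',cv2.resize(cv2.imread('pics/w5.png')[100:300,200:400],(600,600),interpolation=2))"
```

```text
c [ 0.5387 -0.3282]; rms [9.00e-04 6.01e+02]; rider [ 0.4492 -0.3131]; rid_ang 170.3844; rid_r 0.0908; n 63; ptr_ang 178.7286; ppx [291.873  215.9524]; rpx [269.    193.343]; tab_ang 173.257; tab [ 0.4721 -0.3203]; 
clock 6.0167 tcp r 0.06754645236930919 ang 192.0131054109568 z 0.11751063901016384 leverframe 175.2927003775849 [-0.26106264 -0.32481607  1.20306361]
```

View pics/w5c.png

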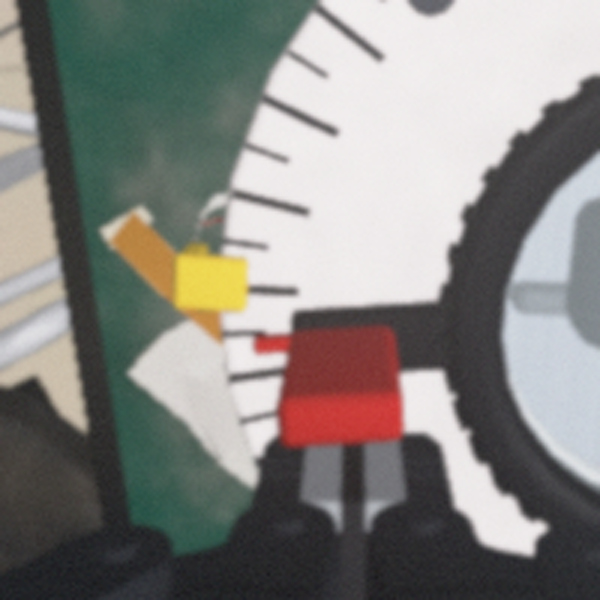

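```bash
python3 - <<'E'
from h import *
C=np.array([.538,-.328]);q=ray("wrist",[(285.3,214.7),(282.3,194.3),(270.5,194),(258.5,194)],.094)[:,:2]-C;print(np.hypot(*q.T),np.degrees(np.arctan2(q[:,1],q[:,0]))%360)
E
```

```text
[0.08156058 0.08303769 0.08922033 0.09550118] [178.19549994 170.36765245 170.60578942 170.91547121]
```

Emit:
{"op": "move_arm", "data": {"deltas": [[0,2.15,-0.65,0,0,0,1.9],[0,2.15,-0.65,0,0,0,1.9],[0,1.7,-0.5,0,0,0,1.5],[0,1.35,-0.4,0,0,0,1.2],[0,0.8,-0.2,0,0,0,0.7],[0,0,0,0,0,0,0],[0,0,0,0,0,0,0]]}}

```text
clock: 6.65
eef_pos: [0.4707, -0.3335, 0.1174]
tool_rot: [0.777, 0.63, 0.0, 0.0]
ft_force: [0.6, -2.4, 0.7]
grip_width: -0.0006
grasp_force: 0.7
```

```bash
python3 st.py w6; python3 -c "
import cv2;cv2.imwrite('pics/w6c.png',cv2.resize(cv2.imread('pics/w6.png')[100:300,200:400],(600,600),interpolation=2))"
```

```text
c [ 0.5377 -0.3284]; rms [7.00e-04 5.65e+02]; rider [ 0.4494 -0.3128]; rid_ang 170.0089; rid_r 0.0897; n 60; ptr_ang 171.5068; ppx [291.7667 216.5833]; rpx [269.8422 213.6798]; tab_ang 165.6811; tab [ 0.4735 -0.312 ]; 
clock 6.65 tcp r 0.06756812180349818 ang 184.70473395589732 z 0.11740600749997394 leverframe 168.03774730289206 [ 0.62311858 -2.36112259  0.66637784]
```

View pics/w6c.png

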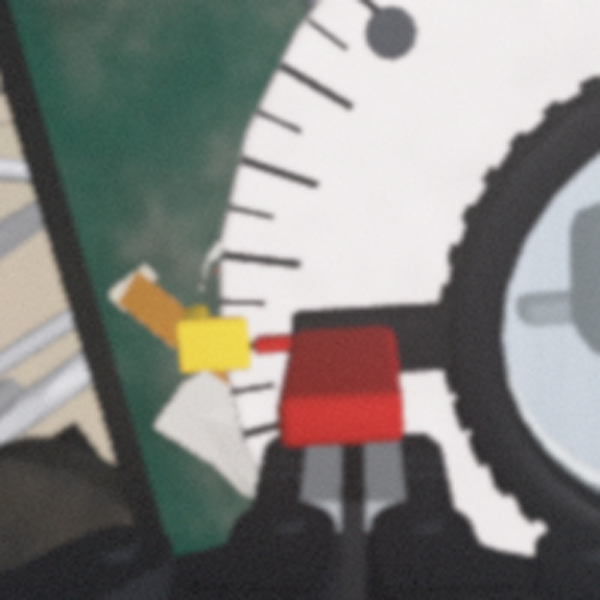

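Emit:
{"op": "move_arm", "data": {"deltas": [[0,-6,0,0,0,0,0],[0,-20,0,0,0,0,0],[0,0,0,-40,0,0,0],[0,0,0,-40,0,0,0],[0,20,0,-5,0,0,0],[0,36,1,0,0,0,0],[0,36,1,0,0,0,0],[0,36,1,0,0,0,0],[0,36,1,0,0,0,0],[0,36,1,0,0,0,0]]}}

```text
clock: 7.53
eef_pos: [0.5112, -0.1627, 0.2022]
tool_rot: [0.777, 0.629, 0.0, -0.001]
ft_force: [0.6, 0.1, -0.4]
grip_width: -0.0003
grasp_force: 0.0
```

Emit:
{"op": "move_arm", "data": {"deltas": [[0,36,1,0,0,0,0],[0,30,1,0,0,0,0],[0,0,0,0,0,0,0],[0,0,0,0,0,0,0]]}}

```text
clock: 7.87
eef_pos: [0.5271, -0.0986, 0.202]
tool_rot: [0.776, 0.631, -0.0, -0.0]
ft_force: [1.0, 0.5, -0.3]
grip_width: -0.0002
grasp_force: 0.0
```

```bash
python3 - <<'E'
from h import *
import cv2
o=bot.get_obs();print(o['clock'],o['eef_pos'])
def green(c):
    cal=bot.calibration(c);im=bot.camera(c);cv2.imwrite(f"pics/g_{c}.png",im)
    h=cv2.cvtColor(im,cv2.COLOR_BGR2HSV);m=cv2.inRange(h,(45,150,100),(75,255,255))
    k,l,s,ct=cv2.connectedComponentsWithStats(m)
    for i in np.argsort(-s[1:,4])[:3]+1: print(c,s[i],ct[i].round(1),[ray(c,ct[i],z,cal)[0,:2].round(4).tolist() for z in(.055,.06,.065)])
    for d in bot.outline_of("release",c)[:2]: print(d['conf'],d['rect'])
for c in("wrist","side","scene"):green(c)
E
```

```text
7.8667 [ 0.52714243 -0.09860268  0.20204185]
wrist [326  99   3   4   6] [327.2 100.5] [[0.5516, -0.0232], [0.5514, -0.0234], [0.5512, -0.0236]]
wrist [331  97   3   2   4] [332.   97.5] [[0.5562, -0.0216], [0.5559, -0.0219], [0.5556, -0.0221]]
wrist [330 100   2   2   3] [330.7 100.7] [[0.5545, -0.024], [0.5543, -0.0241], [0.5541, -0.0243]]
0.59 [296.2, 67.1, 42.6, 41.0]
side [403 313  15   8  85] [410.3 316.7] [[0.6035, -0.6211], [0.6006, -0.6243], [0.5978, -0.6276]]
side [296 196   9   5  35] [299.6 198. ] [[0.5479, -0.0106], [0.5454, -0.0169], [0.5428, -0.0233]]
0.52 [295.9, 195.4, 7.6, 4.8]
scene [306 217   9   7  49] [309.7 220.3] [[0.5537, -0.0175], [0.5491, -0.0146], [0.5444, -0.0117]]
scene [422 155   8   6  46] [425.3 157.6] [[0.603, -0.6099], [0.5981, -0.6043], [0.5932, -0.5987]]
```

View pics/g_wrist.png

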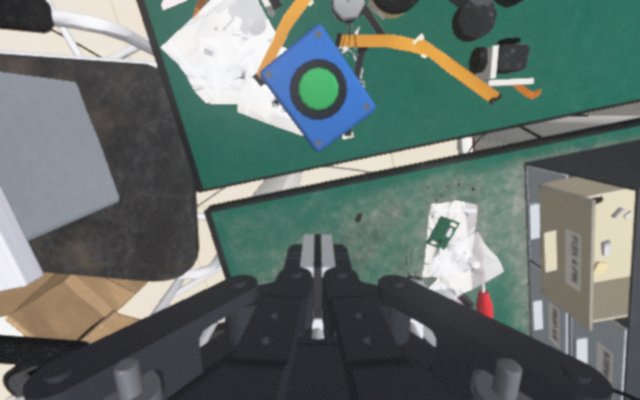

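```bash
python3 - <<'E'
from h import *
o=bot.get_obs();M=R.from_quat(o['tool_rot']).as_matrix()
for z in(.055,.06):
    p=ray("wrist",(319.5,88),z)[0];print(p.round(4),((p-o['eef_pos'])@M*1000).round(1))
E
```

```text
[ 0.5475 -0.0148  0.055 ] [ 89.    2.  147.2]
[ 0.5474 -0.0152  0.06  ] [ 88.6   2.  142.2]
```

Emit:
{"op": "move_arm", "data": {"deltas": [[0,30,1,0,0,0,0],[0,30,1,0,0,0,0],[0,28,0,0,0,0,0],[0,0,0,38,0,0,0],[0,0,0,38,0,0,0],[0,0,0,30,0,0,0],[0,0,0,12,0,0,0],[0,0,0,4,0,0,0],[0,0,0,0,0,0,0],[0,0,0,0,0,0,0]]}}

```text
clock: 9.0
eef_pos: [0.5483, -0.0151, 0.0812]
tool_rot: [0.777, 0.629, 0.001, 0.001]
ft_force: [0.1, -0.9, 0.9]
grip_width: 0.0001
grasp_force: 0.0
```

Emit:
{"op": "move_arm", "data": {"deltas": [[0,0,0,4,0,0,0],[0,0,0,4,0,0,0],[0,0,0,3,0,0,0],[0,0,0,2,0,0,0],[0,0,0,0,0,0,0],[0,0,0,0,0,0,0]]}}

```text
clock: 9.5
eef_pos: [0.5488, -0.0147, 0.0683]
tool_rot: [0.777, 0.629, 0.001, 0.001]
ft_force: [2.9, -0.9, 4.2]
grip_width: 0.0
grasp_force: 1.8
```

Emit:
{"op": "move_arm", "data": {"deltas": [[0,0,0,1.5,0,0,0],[0,0,0,1,0,0,0],[0,0,0,0,0,0,0],[0,0,0,0,0,0,0]]}}

```text
clock: 9.83
eef_pos: [0.5489, -0.0147, 0.0678]
tool_rot: [0.777, 0.629, 0.002, 0.002]
ft_force: [-1.3, -1.6, 16.7]
grip_width: 0.0001
grasp_force: 8.3
```

Emit:
{"op": "move_arm", "data": {"deltas": [[0,0,0,-4,0,0,0],[0,0,0,-3,0,0,0],[0,0,0,0,0,0,0],[0,0,0,0,0,0,0],[0,0,0,0,0,0,0]]}}

```text
clock: 10.25
eef_pos: [0.5472, -0.0143, 0.0713]
tool_rot: [0.777, 0.629, -0.0, -0.0]
ft_force: [1.1, -0.4, 2.0]
grip_width: 0.0001
grasp_force: 1.1
```

Emit:
{"op": "move_arm", "data": {"deltas": [[0,0,0,1.5,0,0,0],[0,0,0,0,0,0,0],[0,0,0,0,0,0,0]]}}

```text
clock: 10.5
eef_pos: [0.5472, -0.0143, 0.0699]
tool_rot: [0.777, 0.629, -0.0, -0.0]
ft_force: [1.6, 0.0, 3.0]
grip_width: 0.0001
grasp_force: 1.5
```

Emit:
{"op": "move_arm", "data": {"deltas": [[0,0,0,1.5,0,0,0],[0,0,0,0,0,0,0],[0,0,0,0,0,0,0]]}}

```text
clock: 10.75
eef_pos: [0.5472, -0.0143, 0.0687]
tool_rot: [0.777, 0.629, -0.0, -0.0]
ft_force: [0.9, 1.0, 3.4]
grip_width: -0.0001
grasp_force: 1.8
```

Emit:
{"op": "move_arm", "data": {"deltas": [[0,0,0,1.5,0,0,0],[0,0,0,0,0,0,0],[0,0,0,0,0,0,0]]}}

```text
clock: 11.0
eef_pos: [0.5472, -0.0144, 0.068]
tool_rot: [0.777, 0.629, 0.0, -0.0]
ft_force: [-1.8, 1.4, 8.4]
grip_width: -0.0002
grasp_force: 4.1
```

Emit:
{"op": "move_arm", "data": {"deltas": [[0,0,0,2.5,0,0,0],[0,0,0,0,0,0,0],[0,0,0,0,0,0,0],[0,0,0,0,0,0,0]]}}

```text
clock: 11.33
eef_pos: [0.5473, -0.0144, 0.0677]
tool_rot: [0.777, 0.629, 0.001, 0.0]
ft_force: [-5.3, 2.1, 21.1]
grip_width: -0.0002
grasp_force: 10.6
```

Emit:
{"op": "move_arm", "data": {"deltas": [[0,0,0,-5,0,0,0],[0,0,0,-20,0,0,0],[0,0,0,-40,0,0,0],[0,0,0,-40,0,0,0],[0,0,0,-40,0,0,0],[0,0,0,-40,0,0,0],[0,-38,0,0,0,0,0],[0,-38,0,0,0,0,0],[0,-38,0,0,0,0,0],[0,-38,0,0,0,0,0]]}}

```text
clock: 12.17
eef_pos: [0.5147, -0.1643, 0.2492]
tool_rot: [0.777, 0.63, -0.001, -0.001]
ft_force: [1.6, -1.2, 0.5]
grip_width: 0.0003
grasp_force: 0.0
```

Emit:
{"op": "move_arm", "data": {"deltas": [[0,-40,0,0,0,0,0],[0,-40,0,0,0,0,0],[0,-40,0,0,0,0,0],[0,-40,0,0,0,0,0],[0,-40,0,0,0,0,0],[0,-40,0,0,0,0,0],[0,0,0,0,0,0,0],[0,0,0,0,0,0,0]]}}

```text
clock: 12.83
eef_pos: [0.4641, -0.3998, 0.2479]
tool_rot: [0.779, 0.628, -0.0, -0.002]
ft_force: [0.5, 0.7, 0.2]
grip_width: -0.0001
grasp_force: 0.0
```

```bash
python3 st.py w9
```

```text
c [ 0.538  -0.3257]; rms [1.10e-03 4.17e+02]; rider [ 0.4679 -0.3263]; rid_ang 180.5043; rid_r 0.0701; n 8; ptr_ang 172.3116; ppx [293.625  97.5  ]; rpx [303.3483 107.9719]; tab_ang 173.1848; tab [ 0.4727 -0.3179]; 
clock 12.8333 tcp r 0.10299193578027789 ang 224.16169341854288 z 0.24785001986310065 leverframe 167.7412307878601 [0.51294092 0.69471587 0.22782116]
```

```bash
sed -i "s/&(rad>.076)&(rad<.1)/\&(rad>.076)\&(rad<.1)\&(G[...,0]<C[0]-.05)/" loc.py; python3 - <<'E'
from loc import *
L=locate(cv2.imread("pics/w9.png"),bot.calibration("wrist"));print({k:np.round(v,3) for k,v in L.items()})
C=np.array([.538,-.328])
G=ray("wrist",[L['ppx'],L['rpx']],.094)[:,:2]-C;print(np.degrees(np.arctan2(G[:,1],G[:,0]))%360)
E
```

```text
{'c': array([ 0.538, -0.324]), 'rms': array([1.00e-03, 4.15e+02]), 'rider': array([ 0.449, -0.312]), 'rid_ang': np.float64(172.436), 'rid_r': np.float64(0.09), 'n': np.int64(8), 'ptr_ang': np.float64(172.345), 'ppx': array([293.625,  97.5  ]), 'rpx': array([280.399,  98.745]), 'tab_ang': np.float64(173.206), 'tab': array([ 0.473, -0.316])}
[169.4762541 169.9394683]
```

Pointer and rider agree within about 0.5°, the button has been released, and the arm is clear.

```bash
python3 -c "
from workcell import bot
print(bot.job_done())"
```

```text
the job is handed in; nothing more can be done
None
```

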